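# Load the filter flush stand and hold the flush dial at its third click

## Task

Load the filter flush stand: thread the large ridged filter ring down over the upright spine until it lies fully home on the base plate, let go of it, then thread the smaller steel collar down the spine until it lies fully home on top of the filter ring, and let go. Then turn the spring-return flush dial on the stand's grey valve box clockwise, past its first two clicks to the third (the mark with three studs), and hold it there against its spring: finish while still holding the dial. Leave the upside-down espresso cup, the roll of labels and the scraper where they are.

Things in the scene. Friction and masses are not known exactly. Their poses are not given: they have to be found in the camera images.
- filter_ring: Large ridged ring of plain grey plastic, lying flat and loose on the worktop: outside diameter 56 mm, bore 30 mm, height 26 mm, about 90 g. Origin at the centre of its underside, z up; grasp it across its outside.
- collar: Smaller smooth steel collar with a shallow groove round it, lying flat and loose on the worktop: outside diameter 42 mm, bore 21 mm, height 20 mm, about 120 g. Origin at the centre of its underside, z up; grasp it across its outside.
- stand: Fixed flush stand: steel plate 112 (x) by 240 (y) by 12 mm. Origin at the centre of its underside, z up. Upright stepped spine at y = +65 mm; grey valve box 92 x 92 mm at y = -65 mm, top 48 mm above the worktop, dial on top; pipe nuts on the box stick out 12 mm towards the spine and 16 mm to the back. Marks on the box: a bar where the dial rests, then 1, 2 and 3 studs at the clicks.
- spine_foot (a point): Centre of the spine's foot at the plate's top face, 12 mm above the worktop; axes as the stand. The spine is 26 mm in diameter for its lowest 22 mm and 17 mm above, so only the filter ring passes down to the plate. The filter ring is home when its origin is here, the collar (resting on the ring) when its origin is 26 mm above here.
- spine_tip (a point): Top of the spine, on its axis, 72 mm above the worktop (60 mm above the plate). The tip is tapered to 10 mm diameter over its last 6 mm.
- dial_bar: Black upright grip bar of the dial, 46 mm long, 13 mm thick, 26 mm high, one end pointed. Origin on the dial's vertical axis at the bar's foot (58 mm above the worktop, on a flange of 54 mm diameter); z up, x along the bar towards its pointed end. It reaches from x = -26 to +20 mm (point at +26 mm).
- dial (a joint): Dial angle in rad, growing clockwise from above: 0 at rest (pointer +0.63 rad from the stand's x axis), clicks at 0.42, 0.84 and 1.26 (third: pointer -0.63 rad from the stand's x axis), end stop 1.6. A spring of 0.12 N m at rest, 0.22 N m at the third click, always drives it back to 0 when let go; each click is a small bump of about 0.02 N m.
- espresso_cup: Bystander: small white cup standing upside down behind the stand, 64 x 93 x 51 mm. Origin near the centre of its underside.
- label_roll: Bystander: pale roll of labels lying flat behind the work, 61 mm in diameter, 25 mm high. Origin at the centre of its underside.
- scraper: Bystander: green plastic pot scraper lying flat to the right of the work, near the robot, 139 x 105 x 14 mm. Origin at the centre of its underside.

How it is judged:
By the outcome, as a careful person would: the job done as asked, in the order asked, and still so for the second after the job is handed in, while the arm keeps its last pose, push and grip.
It also fails if it takes over 67 s, if anything falls off the work surface, if the arm or the gripper's body presses on something with over 40 N, if the wrist force passes 120 N, or if a joint passes its speed limit or range.

## Robot

A 6-joint arm with a two-finger parallel gripper is mounted at the origin on a cart in front of the work surface, level with it; the furniture and walls round the work are solid. World frame = base frame: x ahead of the robot, y to its left, z up, the work surface at z = 0. Lengths are in m, angles in rad, forces in N, time in s.
With the tool pointing down it reaches from about 0.3 to 0.75 m from the base axis. Payload 8.5 kg.
Tool frame: the origin (TCP) lies between the finger pads; the fingertips stand 14 mm ahead of it and the grasp point (between the pads) lies 5 mm behind it (arm.tips_ahead is the z of the fingertips in the tool frame, in m); z points along the fingers, y is the line along which they close (so a half turn about z gives the same grasp; the last joint's range is limited). The gripper opens to 85 mm and grips with 20 to 120 N. Pads are 22 mm wide; open, the fingers measure 114 mm over their backs; the gripper's body (76 mm by 85 mm) begins 54 mm behind the grasp point. The pads swing forward as they close: fully open they stand 13 mm farther back than shut.
Start: joints at [1.073, 0.381, 1.297, -0, 1.464, -0.215], TCP at [0.153, 0.528, 0.245] pointing down, gripper open.
Joint ranges: [-3.11, 3.11], [-0.89, 2.33], [0.22, 2.48], [-1.42, 4.56], [0.17, 2.85], [-2.88, 2.88]. Speed limits (rad/s): [2.39, 2.39, 3.14, 3.14, 3.14, 3.14].

## Interface

Orientations are given as a rotation vector (axis times angle).
In Python, from cell import arm, viewer, ticket, status gives the robot as it stands (arm), with the cameras (viewer), the job (ticket) and the readings (status).
- The arm moves only by the shell command python3 nudge.py FILE [FORCE], which reads ROWS from the file FILE. ROWS is a JSON list of rows, 1 to 5 of them, each written [[rx, ry, rz], [dx, dy, dz], opening]: a rotation vector rx, ry, rz in rad, then dx, dy, dz in m, then the finger opening in m; each row shifts and turns the commanded pose from where the row before left it, along the tool's axes as they then stand; what a row does not reach is not made up. A row lasts 1/8 s, in which the tool goes at most 0.0625 m and 0.188 rad, less where a joint would pass 70% of its speed; a pose out of reach is approached as far as the arm can. The fingers move at their own pace and stop on an object; FORCE is the grip in N (left out, the last holds). Time passes only in rows, so rows that do not move let the fingers close. It prints the time, the measured TCP pose, the force, the opening and the grip force at its end. Input that does not fit is refused with a message, and nothing moves.
- status.sense(): the state, without advancing time (a new reading comes with each control period).
- viewer.camera(name): name is "side" or "top"; returns a dict with "image" (400x640x3 uint8, blue, green, red), "z_map" (400x640 float32, m along the optical axis (not along the pixel's ray), 0 where there is no reading), "K" (3x3 intrinsics, pixels), "pose" (4x4, takes a point from camera to world coordinates). Camera axes: x right, y up, looking along -z (the intrinsics and any distortion apply to the point x, -y, -z); pixel columns grow to the right and rows downward; lengths in m; the calibration is good to about 2 mm. A picture is of the moment at which its call begins.
- ticket.close_job(): hands the job in; it is judged then, once.
The state is a dict: "clock": time; "joint_pos": joint angles; "joint_velocities": joint speeds; "tau": joint torques, N m; "tcp_pos": TCP position; "orientation": TCP orientation; "contact_force": force on the tool from outside, world axes, zero at the start; "ft_torque": the same for the moment, N m; "gripper_width": finger opening in m; "grip_force": force on a finger pad.
Only numpy, scipy, OpenCV 4.12 (cv2) and the standard library are available. Lean on these libraries where they do the work, as an engineer would, in place of code of your own. Each camera call takes 0.05 s, during which the arm holds its last target. There are 200 camera calls.

## Working session

There is one attempt and no reset: what is moved stays moved. The work goes in short steps, Python scripts to look and compute and a shell command to move; the robot and the scene stay as the last step left them, time stands still between calls to the robot, and variables do not carry over. Pictures are saved under pics/ and viewed, at most 10 in all, crops included, and the job is handed in when it is done.

```bash
ls; mkdir -p pics
python3 - <<'E'
from cell import arm, viewer, ticket, status
import cv2,numpy as np
np.set_printoptions(precision=4,suppress=True)
for n in("top","side"):
    c=viewer.camera(n); cv2.imwrite(f"pics/{n}0.png",c["image"]); np.savez(f"{n}0.npz",**c); print(n,c["K"],c["pose"],[k for k in c])
print(status.sense())
E
```

```text
cell.py
nudge.py
pics
top [[492.9405   0.     313.2978]
 [  0.     492.9405 201.4617]
 [  0.       0.       1.    ]] [[ 0.01    0.9858 -0.1674  0.3271]
 [-0.9999  0.0101 -0.0002  0.0505]
 [ 0.0015  0.1673  0.9859  1.4638]
 [ 0.      0.      0.      1.    ]] ['image', 'z_map', 'K', 'pose']
side [[392.0094   0.     315.9907]
 [  0.     392.0094 196.4645]
 [  0.       0.       1.    ]] [[-0.9536  0.1806 -0.241   0.3353]
 [-0.3004 -0.6247  0.7208  0.719 ]
 [-0.0203  0.7597  0.6499  0.6441]
 [ 0.      0.      0.      1.    ]] ['image', 'z_map', 'K', 'pose']
{'clock': 0.1, 'joint_pos': array([ 1.0727,  0.3811,  1.2982, -0.    ,  1.4636, -0.2153]), 'joint_velocities': array([ 0.0013, -0.0028, -0.0021, -0.0007, -0.0001,  0.0022]), 'tau': array([  0.0041, -44.9223, -23.1654,  -0.0002,   0.0037,  -0.    ]), 'tcp_pos': array([0.1534, 0.5279, 0.2448]), 'orientation': array([-0.4428, -3.1098,  0.002 ]), 'contact_force': array([-0.0317,  0.2938,  0.02  ]), 'ft_torque': array([-0.0045,  0.0573,  0.0405]), 'grip_force': 0.0, 'gripper_width': 0.08541148871775184}
```

View pics/top0.png

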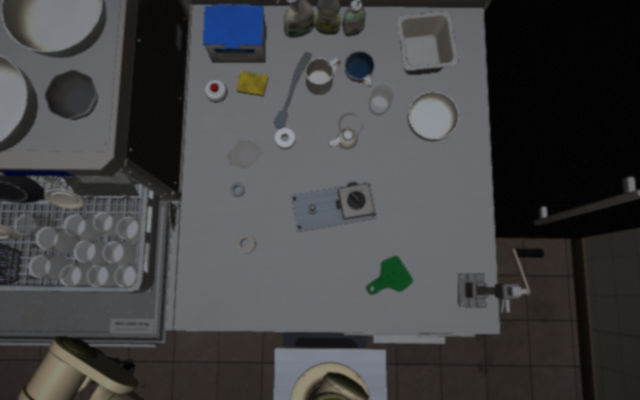

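View pics/side0.png

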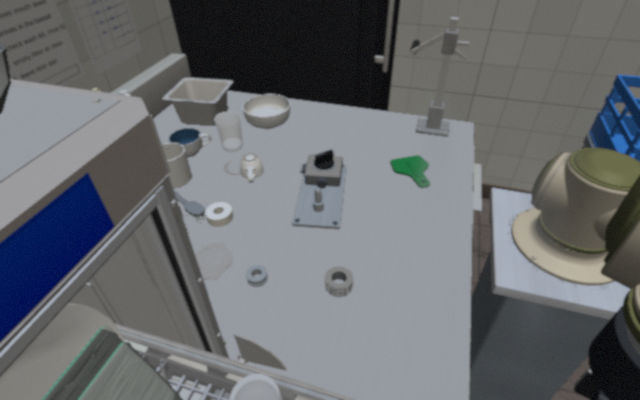

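Top view: filter ring at (247,243), collar (237,189), stand around (334,207) with the spine at (312,209) and the dial at (356,201). Side view: ring (339,281), collar (257,275), spine (319,198), dial (323,158). Next I measure them.

```bash
cat > h.py <<'E'
import numpy as np,cv2
np.set_printoptions(precision=4,suppress=True)
def ray(c,u,v):
    K=c["K"];d=np.array([(u-K[0,2])/K[0,0],-(v-K[1,2])/K[1,1],-1.]);P=c["pose"]
    return P[:3,3],P[:3,:3]@d
def plane(c,u,v,z):
    o,d=ray(c,u,v);return o+d*(z-o[2])/d[2]
def tri(a,ua,b,ub):
    o1,d1=ray(a,*ua);o2,d2=ray(b,*ub)
    s=np.linalg.lstsq(np.c_[d1,-d2],o2-o1,rcond=None)[0]
    p,q=o1+s[0]*d1,o2+s[1]*d2;return (p+q)/2,np.linalg.norm(p-q)
def cloud(c):
    v,u=np.mgrid[:400,:640];K=c["K"];z=c["z_map"]
    p=np.stack([(u-K[0,2])/K[0,0]*z,-(v-K[1,2])/K[1,1]*z,-z],-1)
    w=p@c["pose"][:3,:3].T+c["pose"][:3,3];w[z==0]=np.nan;return w
E
python3 - <<'E'
from h import *
T=dict(np.load("top0.npz"));S=dict(np.load("side0.npz"))
for c,n,pts in((T,"top",dict(ring=(247,243),collar=(237,189),stand=(334,207))),(S,"side",dict(ring=(339,281),collar=(257,275),stand=(321,188)))):
    w=cloud(c)
    for k,(u,v) in pts.items():
        r=50 if k=="stand" else 22
        q=w[v-r:v+r,u-r:u+r].reshape(-1,3);q=q[~np.isnan(q[:,2])]
        print(n,k,"table z",np.median(q[:,2]),"pct z",np.percentile(q[:,2],[5,95,99]))
        if k!="stand":
            h=.013
            q2=q[q[:,2]>np.median(q[:,2])+h]; print(len(q2),q2.min(0),q2.max(0),(q2.min(0)+q2.max(0))/2)
        else:
            for lo,hi in((.006,.02),(.03,.054),(.054,.064),(.064,.1)):
                q2=q[(q[:,2]>lo)&(q[:,2]<hi)]
                if len(q2): print(lo,len(q2),q2.min(0),q2.max(0),np.median(q2,0),cv2.minAreaRect(q2[:,:2].astype(np.float32)*1000))
a=[cv2.resize(T["image"][165:265,215:385],None,fx=4.4,fy=4.4,interpolation=3)]
cv2.imwrite("pics/topc.png",a[0])
cv2.imwrite("pics/sidec.png",cv2.resize(S["image"][140:300,230:360],None,fx=3.7,fy=3.7,interpolation=3))
E
```

```text
top ring table z 2.3373798802794887e-05 pct z [-0.0057  0.0256  0.0289]
222 [0.42   0.2203 0.0133] [0.4729 0.2758 0.0333] [0.4465 0.2481 0.0233]
top collar table z -0.0002931273138262469 pct z [-0.0058  0.0162  0.0219]
123 [0.5888 0.2605 0.0129] [0.6294 0.3007 0.0247] [0.6091 0.2806 0.0188]
top stand table z 0.001491012904105693 pct z [-0.0051  0.0493  0.0707]
0.006 1907 [ 0.4113 -0.1598  0.006 ] [0.7111 0.14   0.0198] [0.5449 0.0276 0.0115] ((560.2984008789062, -8.83831787109375), (299.3724060058594, 299.8037414550781), 89.47366333007812)
0.03 838 [ 0.5205 -0.1242  0.0302] [0.6341 0.0661 0.054 ] [ 0.566  -0.0646  0.0466] ((571.2134399414062, -24.97203826904297), (108.07574462890625, 187.947265625), 10.691930770874023)
0.054 169 [ 0.5367 -0.111   0.054 ] [0.6072 0.0602 0.0639] [ 0.5689 -0.0698  0.058 ] ((566.4068603515625, -25.69438934326172), (68.93606567382812, 174.61558532714844), 4.499671459197998)
0.064 118 [ 0.5416 -0.0936  0.0644] [0.5903 0.0601 0.09  ] [ 0.5663 -0.0702  0.082 ] ((566.81298828125, -15.680747985839844), (41.565853118896484, 153.9942626953125), 3.776237249374389
[... 419 characters left out ...]
9 0.02  ] [0.5474 0.0501 0.0118] ((564.8233642578125, -2.601348876953125), (112.23540496826172, 239.26373291015625), 10.704262733459473)
0.03 819 [ 0.5249 -0.1173  0.03  ] [0.6374 0.0721 0.054 ] [ 0.5627 -0.0364  0.0465] ((573.6875610351562, -18.26079559326172), (107.05059051513672, 186.02334594726562), 12.222465515136719)
0.054 163 [ 0.5451 -0.0838  0.0542] [0.6014 0.0668 0.0638] [ 0.5661 -0.0544  0.0579] ((556.2634887695312, -7.908210754394531), (51.744754791259766, 144.32696533203125), 18.86728286743164)
0.064 204 [ 0.5455 -0.0861  0.0641] [0.5955 0.0676 0.0867] [ 0.5718 -0.062   0.0754] ((571.4337158203125, -8.206634521484375), (41.030296325683594, 153.62310791015625), 4.495707988739014)
```

View pics/topc.png

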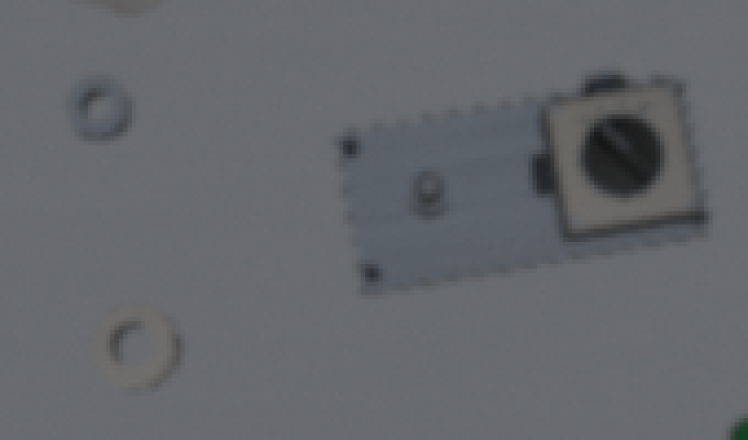

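View pics/sidec.png

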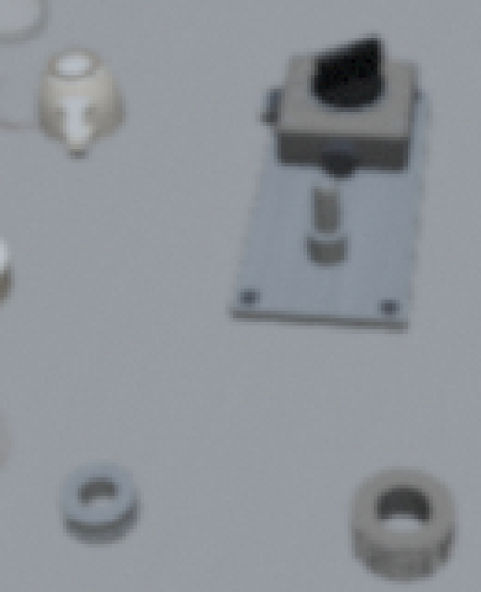

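Crops: in the top view the spine tip is near (312.5,206), with the dial pointer aimed up and left (+x+y). In the side view the ring and collar bores and the two-step spine are clear. I'll refine with masks and two-view triangulation.

```bash
cat > m.py <<'E'
from h import *
def rim(c,u,v,r,zt):
    """centre of the top rim: z_map points near rim height, circle through the extent"""
    w=cloud(c)[v-r:v+r,u-r:u+r].reshape(-1,3)
    q=w[np.abs(w[:,2]-zt)<.005]
    (x,y),R=cv2.minEnclosingCircle(q[:,:2].astype(np.float32)*1000)
    A=np.c_[2*q[:,:2],np.ones(len(q))];
    return q[:,:2].mean(0)*1000,(x,y,R),np.median(q[:,2])
E
python3 - <<'E'
from m import *
T=dict(np.load("top0.npz"));S=dict(np.load("side0.npz"))
for n,c,pts in(("top",T,((247,243,.026),(237,189,.02))),("side",S,((339,281,.026),(257,275,.02)))):
    for u,v,z in pts: print(n,rim(c,u,v,20,z))
    w=cloud(c); W=cv2.medianBlur(w[...,2].astype(np.float32),5)
    m=((W>.007)&(W<.2)&(w[...,0]>.4)&(w[...,0]<.72)&(np.abs(w[...,1])<.16)).astype(np.uint8)
    k,lab,st,ce=cv2.connectedComponentsWithStats(m)
    i=1+np.argmax(st[1:,4]); M=(lab==i)
    for lo,hi in((.006,.018),(.042,.054)):
        q=w[M&(W>lo)&(W<hi)];print(n,"plate/box",len(q),cv2.minAreaRect((q[:,:2]*1000).astype(np.float32)),np.median(q[:,2]))
    q=w[M&(w[...,2]>.066)];
    sp=q[q[:,1]>.02];db=q[q[:,1]<0]
    print("spine pts",len(sp),sp.mean(0),sp.max(0),sp.min(0)); d=db[db[:,2]>.076];print("bar",len(d),d.mean(0),cv2.minAreaRect((d[:,:2]*1000).astype(np.float32)),d[:,2].max())
# two-view ray crossing: hand-picked bore/tip centres
def tp(x,y):return(215+(x+.5)/4.4-.5,165+(y+.5)/4.4-.5)
def sd(x,y):return(230+(x+.5)/3.7-.5,140+(y+.5)/3.7-.5)
for k,a,b in(("ring bore top",(137,344),(405,502)),("collar bore top",(101,108),(99,490)),("spine tip",(430,180),(326,187)),("bolt1",(348,147),(249,298)),("bolt2",(371,272),(389,307))):
    print(k,*tri(T,tp(*a),S,sd(*b)),plane(T,*tp(*a),.026),plane(S,*sd(*b),.026))
E
```

```text
top (array([445.5034, 248.4733]), (445.6817321777344, 248.46005249023438, 28.084280014038086), np.float64(0.02545986552463142))
top (array([609.3963, 279.5749]), (609.4295654296875, 279.1226806640625, 21.617494583129883), np.float64(0.019385934858775933))
top plate/box 1784 ((567.4971313476562, -10.136016845703125), (125.76542663574219, 241.83409118652344), 10.521724700927734) 0.011777231102904628
top plate/box 695 ((574.01513671875, -75.79592895507812), (94.13739013671875, 96.3605728149414), 10.443832397460938) 0.04755549835310524
spine pts 21 [0.5477 0.0542 0.0708] [0.5538 0.0601 0.0748] [0.5416 0.0486 0.0664]
bar 78 [ 0.5709 -0.0743  0.0837] ((572.0489501953125, -74.08011627197266), (50.56744384765625, 14.035102844238281), 45.65888214111328) 0.09001052435238277
side (array([449.6695, 254.6271]), (450.3085632324219, 252.45724487304688, 28.466711044311523), np.float64(0.025364107139619896))
side (array([612.0837, 285.632 ]), (612.5023803710938, 284.9220886230469, 21.903440475463867), np.float64(0.019686299209054514))
side plate/box 1807 ((568.8133544921875, -15.143844604492188), (11
[... 263 characters left out ...]
608 0.0676 0.0741] [0.5455 0.0552 0.0661]
bar 96 [ 0.5766 -0.0663  0.0819] ((577.6817016601562, -67.97891235351562), (50.302467346191406, 16.383005142211914), 49.79266357421875) 0.08667917599548691
ring bore top [0.4483 0.2469 0.0248] 0.002691564576691638 [0.4468 0.2466 0.026 ] [0.4494 0.2478 0.026 ]
collar bore top [0.6108 0.2787 0.0148] 0.005708832056114472 [0.6059 0.2761 0.026 ] [0.6088 0.2869 0.026 ]
spine tip [0.5529 0.0534 0.0643] 0.0003512180066432501 [0.5589 0.0535 0.026 ] [0.5675 0.0095 0.026 ]
bolt1 [0.5853 0.1099 0.0109] 0.00358272718972085 [0.5808 0.1089 0.026 ] [0.5811 0.1245 0.026 ]
bolt2 [0.4995 0.0928 0.0106] 0.0025143305681616115 [0.4964 0.0922 0.026 ] [0.4967 0.108  0.026 ]
```

```bash
echo '[[[0, 0, 0], [-0.045, -0.023, 0.015], 0.085], [[0, 0, 0], [-0.045, -0.023, 0.015], 0.085], [[0, 0, 0], [-0.045, -0.023, 0.015], 0.085], [[0, 0, 0], [-0.045, -0.023, 0.015], 0.085]]' > next.json && python3 nudge.py next.json; echo '[[[0, 0, 0], [-0.045, -0.023, 0.015], 0.085], [[0, 0, 0], [-0.045, -0.023, 0.015], 0.085], [[0, 0, 0], [-0.045, -0.023, 0.015], 0.085], [[0, 0, 0], [-0.045, -0.023, 0.015], 0.085], [[0, 0, 0], [0, 0, 0], 0.085]]' > next.json && python3 nudge.py next.json
cat >> m.py <<'E'
def delta(target):
    from cell import arm, viewer, ticket, status
    from scipy.spatial.transform import Rotation as R
    s=status.sense(); r=R.from_rotvec(s["orientation"]).as_matrix()
    print("tcp",s["tcp_pos"],"yaw y",np.arctan2(r[1,1],r[0,1]),"tilt",r[:2,2],"tool delta",r.T@(np.array(target)-s["tcp_pos"]),"t",s["clock"],s["joint_pos"])
E
python3 -c "
from m import *;delta([.448,.2505,.018])"
echo '[[[0, 0, 0], [0.0015, 0.0015, 0.04], 0.085], [[0, 0, 0], [0, 0, 0.04], 0.085], [[0, 0, 0], [0, 0, 0.026], 0.085], [[0, 0, 0], [0, 0, 0], 0.085]]' > next.json && python3 nudge.py next.json 40;  echo '[[[0, 0, 0], [0, 0, 0], 0.05], [[0, 0, 0], [0, 0, 0], 0.05], [[0, 0, 0], [0, 0, 0], 0.05], [[0, 0, 0], [0, 0, 0], 0.05], [[0, 0, 0], [0, 0, 0], 0.05]]' > next.json && python3 nudge.py next.json 40
```

```text
clock: 1.72
tcp_pos: [0.4454, 0.2532, 0.0183]
orientation: [-0.441, -3.107, 0.002]
contact_force: [0.3, -0.1, 0.0]
gripper_width: 0.0848
grip_force: 0.0
clock: 2.35
tcp_pos: [0.4472, 0.2533, 0.0211]
orientation: [0.442, 3.108, 0.002]
contact_force: [-2.4, 0.8, 8.3]
gripper_width: 0.0551
grip_force: 40.7
```

```bash
echo '[[[0, 0, 0], [0, 0, -0.05], 0.05], [[0, 0, 0], [0, 0, -0.045], 0.05], [[0, 0, 0], [-0.0386, -0.0394, 0], 0.05], [[0, 0, 0], [-0.0386, -0.0394, 0], 0.05]]' > next.json && python3 nudge.py next.json ;  echo '[[[0, 0, 0], [-0.0386, -0.0394, 0], 0.05], [[0, 0, 0], [-0.0386, -0.0394, 0], 0.05], [[0, 0, 0], [0, 0, 0], 0.05], [[0, 0, 0], [0, 0, 0], 0.05]]' > next.json && python3 nudge.py next.json
python3 - <<'E'
from m import *
from cell import arm, viewer, ticket, status
delta([.55,.058,.1])
for n in("top","side"):
    c=viewer.camera(n); cv2.imwrite(f"pics/{n}1.png",c["image"]); np.savez(f"{n}1.npz",**c)
cv2.imwrite("pics/both1.png",np.hstack([cv2.resize(cv2.imread(f"pics/{n}1.png")[v-40:v+40,u-40:u+40],None,fx=5,fy=5,interpolation=3) for n,u,v in(("top",312,200),("side",319,190))]))
E
```

```text
clock: 2.85
tcp_pos: [0.4996, 0.1549, 0.1161]
orientation: [0.44, 3.108, 0.001]
contact_force: [0.9, 0.2, -0.9]
gripper_width: 0.055
grip_force: 43.1
clock: 3.35
tcp_pos: [0.5508, 0.0586, 0.1149]
orientation: [0.443, 3.11, 0.0]
contact_force: [-0.2, -0.1, -1.4]
gripper_width: 0.0553
grip_force: 43.1
tcp [0.5508 0.0586 0.1149] yaw y 1.28762349560686 tilt [0.0003 0.0002] tool delta [ 0.0006 -0.0008  0.0149] t 3.35 [-0.1078  0.5152  1.483   0.0002  1.1432 -1.3955]
```

View pics/both1.png

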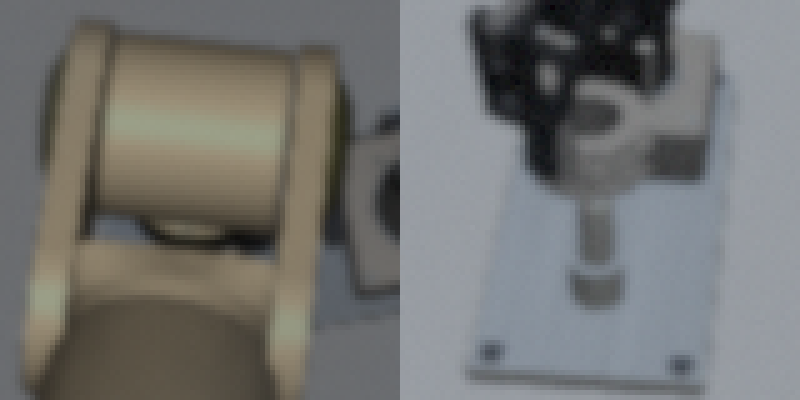

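Left (top view): the wrist hides the ring. Right (side view): the held ring's bore at crop (597,110) sits above the spine column at (597,230). I measure the ring-to-spine offset within the side view.

Run:
```python
from m import *
S0=dict(np.load("side0.npz"));S=dict(np.load("side1.npz"))
w=cloud(S);im=S["image"].astype(int)
box=np.zeros((400,640),bool);box[160:192,340-80+40-20+0:335]=1
box[:]=0;box[160:190,300:332]=1
z=w[...,2];m=box&(z>.112)&(z<.128)&(im.sum(2)>250)
q=w[m];print("rim",len(q),q.mean(0),cv2.minEnclosingCircle((q[:,:2]*1000).astype(np.float32)))
for zz in(.112,.116,.120,.124):print(zz,(box&(np.abs(z-zz)<.002)).sum())
for r in range(162,192,2):print(r,''.join('%4d'%(1000*x) if 0<x<.3 else '   .' for x in z[r,296:336]))
print(im.sum(2)[162:192:3,296:336:2])
# spine, same camera, before/after: depth points on the upper shaft
w0=cloud(S0)
for W in(w0,w):
    q=W[180:226,305:332].reshape(-1,3)
    for lo,hi in((.016,.032),(.040,.064),(.067,.08)):
        p=q[(q[:,2]>lo)&(q[:,2]<hi)&(q[:,1]>.03)&(q[:,1]<.08)];print(lo,len(p),p.mean(0) if len(p) else 0,(p.min(0),p.max(0)) if len(p) else 0)
u,v=[230+(326.5)/3.7-.5,140+187.5/3.7-.5];print("tip",plane(S0,u,v,.072))
u,v=[279+597.5/5-80-.5,150+110/5-.5];print("bore px",u,v,plane(S,u,v,.120))
```

```text
rim 174 [0.543  0.0645 0.1184] ((552.670654296875, 65.80775451660156), 38.70208740234375)
0.112 39
0.116 64
0.12 153
0.124 26
162  185 184 185 191 190 193 193 190 190 186 168 170 170 171 171 172 171 173 173 173 171  66  65 129 129 130 133 131 133 135 136 137 132  56  58  57  56  58  48  46
164  180 182 182 182 187 187 188 185 184 181 180  46  48  48 168 168 167   . 167  58  59  58  58 122 124 125 127 126 128 129 129 129 127  58  59  58  57  53  48  47
166  175 176 178 179 179 181 181 181 180 178 174  47  47  47 162 164 162 159 118 118 120 118 117 118 119 119 118 122 122 123 123 125 121  58  56  53  53  51  48  47
168  166 164 165 163 161 173 176 177 176 172 171 168 155 160 159 157 158 154 118 118 119 120 117 120 120 118 118 118 117 118 119 119 118  50  49  49  46  47  47  47
170  161 161 160 161 160 162 169 169 169 167 166 164 156 156 156 154 152 117 117 116 115 115 116 118 118 118 120 119 120 120 120 117 111  48  48  49  48  47  48  50
172  157 156 155 159 158 159 161 164 164 163 159 159 149 151 153 151 148 112 110 109 109 109 109 111 113 113 116 118 118   . 120 119 116  47  48  48 
[... 2313 characters left out ...]
33 334 384 414 430 439 437
  439 437]]
0.016 55 [0.5504 0.0676 0.0244] (array([0.5406, 0.0582, 0.0161]), array([0.5659, 0.0722, 0.0319]))
0.04 55 [0.5517 0.0642 0.0517] (array([0.5451, 0.0585, 0.0402]), array([0.5598, 0.0676, 0.0636]))
0.067 26 [0.5522 0.0609 0.0702] (array([0.5458, 0.0552, 0.0671]), array([0.5591, 0.0656, 0.0741]))
0.016 53 [0.5505 0.0676 0.0241] (array([0.5405, 0.0594, 0.016 ]), array([0.5657, 0.0725, 0.0317]))
0.04 54 [0.5513 0.0644 0.0521] (array([0.5453, 0.06  , 0.0402]), array([0.5595, 0.0691, 0.0637]))
0.067 17 [0.5521 0.0616 0.0692] (array([0.5458, 0.0573, 0.0671]), array([0.5605, 0.0651, 0.072 ]))
tip [0.5502 0.0623 0.072 ]
bore px 318.0 171.5 [0.551  0.0552 0.12  ]
```

```bash
cat >> m.py <<'E'
def annulus(c,sl,zt,ri,ro,tol=.003,x0=None):
    from scipy.optimize import minimize
    w=cloud(c)[sl].reshape(-1,3);q=w[np.abs(w[:,2]-zt)<tol][:,:2]
    x0=np.median(q,0) if x0 is None else x0
    q=q[np.linalg.norm(q-x0,axis=1)<ro+.008]
    def f(p):
        r=np.linalg.norm(q-p,axis=1);e=np.maximum(r-ro,0)+np.maximum(ri-r,0);return np.minimum(e,.004).sum()*1e3
    g=min((minimize(f,np.array(x0)+[a,b],method="Nelder-Mead",options=dict(xatol=1e-5)) for a in(-.004,0,.004) for b in(-.004,0,.004)),key=lambda r:r.fun)
    return g.x,g.fun/len(q),len(q)
E
python3 - <<'E'
from m import *
S0=dict(np.load("side0.npz"));S=dict(np.load("side1.npz"));T=dict(np.load("top0.npz"))
print(annulus(S0,np.s_[261:301,319:359],.0255,.015,.028))
print(annulus(S0,np.s_[255:295,237:277],.0195,.0105,.021))
for z in(.1185,):
  print(annulus(S,np.s_[164:186,313:330],z,.015,.028,.003,[.552,.06]))
E
```

```text
(array([0.4502, 0.2527]), np.float64(0.019000081033416157), 393)
(array([0.6127, 0.2846]), np.float64(0.016298144969494277), 222)
(array([0.5536, 0.0609]), np.float64(0.21381003985953626), 170)
```

```bash
echo '[[[0, 0, 0], [0.0017, 0.001, 0.018], 0.05], [[0, 0, 0], [0, 0, 0.018], 0.05], [[0, 0, 0], [0, 0, 0.018], 0.05], [[0, 0, 0], [0, 0, 0], 0.05]]' > next.json && python3 nudge.py next.json
python3 - <<'E'
from m import *
from cell import arm, viewer, ticket, status
delta([.55,.06,.033])
c=viewer.camera("side"); np.savez("side2.npz",**c)
print(annulus(c,np.s_[175:215,305:333],.0645,.015,.028,.003,[.552,.061]))
z=cloud(c)[...,2]
for r in range(182,208,2):print(r,''.join('%4d'%(1000*x) if 0<x<.3 else '   .' for x in z[r,300:340]))
cv2.imwrite("pics/side2.png",cv2.resize(c["image"][160:230,285:365],None,fx=7,fy=7,interpolation=3))
E
```

```text
clock: 3.95
tcp_pos: [0.5488, 0.0609, 0.0597]
orientation: [-0.44, -3.108, 0.0]
contact_force: [0.3, 1.0, -0.5]
gripper_width: 0.0554
grip_force: 43.1
tcp [0.5488 0.0609 0.0597] yaw y 1.2895201247746708 tilt [-0.0024  0.0003] tool delta [-0.0015 -0.0005  0.0267] t 3.95 [-0.1039  0.5879  1.5439  0.0001  1.0122 -1.3935]
(array([0.5521, 0.0621]), np.float64(0.5773584094247357), 156)
182  143 143 144 146 142 140 138 118 117 118 118 118 120 121 121 121 121 119  32  35  74  73  74  73  77  78  79  81  79  27  25  26  27  28  25  27  28  27  26  27
184  137 136 137 139 139 135 134 131  16 111 115 114 116 117 118 118 114 113  27  27  67  67  68  70  72  73  73  75  73  19  22  20  20  20  19  21  23  22  22  19
186  129 129 132 132 131 130 129 125  12  13  11 110 112 112 109 105  64  63  64  63  61  66  63  64  64  66  68  71  67  10  10  12  11  13  14  13  15  14  14  10
188  121 124 123   . 127 125 123 121 119  65  63 108 108 105 102  64  73  71  71  61  63  64  64  64  63  66  63  63  61  13  11  11  14   9  11  12  11  10  13   9
190  105 107 105 119 121 120 119 115 112 103 101 103 102 
[... 727 characters left out ...]
  10  11  13  10  10  11  11  11  12  11
200   10  11  14   .  14  69  70  70  74  75  73  69  70  70  67  63  65  64  65  65  63  64  62  61  59  58  57  54  51  12  11  11  11  11  12  13  11  11  10  11
202   13  12  11  10  12  63  64  64  67  68  67  63  66  64  62  59  59  59  60  59  56  56  55  56  54  53  51  46  45  10  11  11  10  12  11  11  11  10  10  12
204   11  11  10  12  12  11  56  58  60  64  61  59  59  58  54  52  53  53  53  53  52  51  50  51  47  48  42  39  10  10  13  12  13  10  12  10  13  13  11  11
206   12  12  10  11  12  13  12   8  39  41  50  51  54  52  44  47  46  46  46  45  46  45  43  45  43  40  11  12  10  11  11  14  11  11  10  10  12  12   9  11
```

View pics/side2.png

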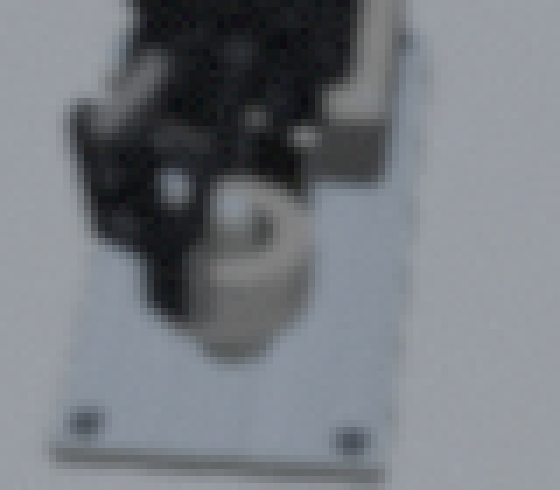

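The side crop shows the spine tip inside the ring's bore at about (235,205). I refit the rim without the spine points.

Run:
```python
from m import *
from scipy.optimize import minimize
S=dict(np.load("side2.npz"));w=cloud(S)
q=w[184:206,313:330].reshape(-1,3);q=q[(np.abs(q[:,2]-.0638)<.0025)]
q=q[np.linalg.norm(q[:,:2]-[.5524,.0612],axis=1)>.0105];q=q[np.linalg.norm(q[:,:2]-[.5524,.0612],axis=1)<.04]
print(len(q),q.min(0),q.max(0))
def f(p):
    r=np.linalg.norm(q[:,:2]-p,axis=1);e=np.maximum(r-.028,0)+np.maximum(.015-r,0);return np.minimum(e,.004).sum()*1e3
G=[(f([x,y]),x,y) for x in np.arange(.544,.561,.0005) for y in np.arange(.053,.072,.0005)];G.sort();print(np.array(G[:8]))
s=w[184:200,311:324].reshape(-1,3);s=s[(s[:,2]>.0675)&(s[:,2]<.08)&(s[:,1]<.08)];print("tip",len(s),s.mean(0),s.min(0),s.max(0))
```

```text
138 [0.525  0.0332 0.0613] [0.5625 0.0971 0.0662]
[[29.4915  0.552   0.062 ]
 [29.5999  0.5525  0.062 ]
 [29.6465  0.5525  0.0625]
 [29.8775  0.552   0.0625]
 [30.0912  0.5515  0.062 ]
 [30.6647  0.5515  0.0625]
 [30.762   0.553   0.062 ]
 [31.1261  0.553   0.0625]]
tip 29 [0.5512 0.0564 0.0703] [0.5452 0.0337 0.0676] [0.5569 0.0659 0.0736]
```

```bash
echo '[[[0, 0, 0], [-0.0002, -0.0007, 0.004], 0.05], [[0, 0, 0], [0, 0, 0.004], 0.05], [[0, 0, 0], [0, 0, 0.002], 0.05], [[0, 0, 0], [0, 0, 0], 0.05]]' > next.json && python3 nudge.py next.json
```

```text
clock: 4.5
tcp_pos: [0.5496, 0.0589, 0.0502]
orientation: [-0.443, -3.11, 0.001]
contact_force: [-1.3, -4.0, -1.2]
gripper_width: 0.0547
grip_force: 43.2
```

```bash
echo '[[[0, 0, 0], [0, 0, 0.005], 0.05], [[0, 0, 0], [0, 0, 0.005], 0.05], [[0, 0, 0], [0, 0, 0.004], 0.05], [[0, 0, 0], [0, 0, 0], 0.05]]' > next.json && python3 nudge.py next.json
```

```text
clock: 5.0
tcp_pos: [0.5495, 0.0589, 0.0356]
orientation: [-0.443, -3.109, 0.001]
contact_force: [-1.6, -4.4, -2.7]
gripper_width: 0.0548
grip_force: 43.1
```

```bash
echo '[[[0, 0, 0], [0, 0, 0.002], 0.05], [[0, 0, 0], [0, 0, 0.001], 0.05], [[0, 0, 0], [0, 0, 0], 0.05]]' > next.json && python3 nudge.py next.json
```

```text
clock: 5.38
tcp_pos: [0.5496, 0.0588, 0.0333]
orientation: [-0.443, -3.11, 0.001]
contact_force: [-4.5, -5.3, 3.1]
gripper_width: 0.0547
grip_force: 43.7
```

```bash
echo '[[[0, 0, 0], [0, 0, 0], 0.075], [[0, 0, 0], [0, 0, 0], 0.075], [[0, 0, 0], [0, 0, 0], 0.075], [[0, 0, 0], [0, 0, 0], 0.075]]' > next.json && python3 nudge.py next.json; echo '[[[0, 0, 0], [0, 0, -0.03], 0.075], [[0, 0, 0], [0, 0, -0.05], 0.08], [[0, 0, 0], [0.001, 0.058, 0], 0.085], [[0, 0, 0], [0.001, 0.058, 0], 0.085], [[0, 0, 0], [0.001, 0.058, 0], 0.085]]' > next.json && python3 nudge.py next.json;  echo '[[[0, 0, 0], [0.001, 0.058, 0], 0.085], [[0, 0, 0], [0, 0, 0], 0.085], [[0, 0, 0], [0, 0, 0], 0.085]]' > next.json && python3 nudge.py next.json
python3 - <<'E'
from m import *
from cell import arm, viewer, ticket, status
c=viewer.camera("side"); np.savez("side3.npz",**c)
t=viewer.camera("top"); np.savez("top3.npz",**t)
delta([.611,.2825,.0185])
print(annulus(c,np.s_[185:230,300:340],.0375,.015,.028,.003,[.552,.061]))
print(annulus(t,np.s_[190:230,290:335],.0375,.015,.028,.004,[.5485,.055]))
w=cloud(c)[180:225,305:332].reshape(-1,3)
for lo,hi in((.0455,.066),(.067,.08)):
    p=w[(w[:,2]>lo)&(w[:,2]<hi)&(w[:,1]>.03)&(w[:,1]<.08)];print(lo,len(p),p.mean(0),p.min(0),p.max(0))
cv2.imwrite("pics/side3.png",cv2.resize(c["image"][150:310,220:370],None,fx=3.7,fy=3.7,interpolation=3))
E
```

```text
clock: 5.88
tcp_pos: [0.5498, 0.0593, 0.0333]
orientation: [-0.443, -3.11, -0.0]
contact_force: [-0.5, -0.5, 0.1]
gripper_width: 0.0754
grip_force: 0.0
clock: 6.5
tcp_pos: [0.5957, 0.2288, 0.1136]
orientation: [0.443, 3.11, 0.0]
contact_force: [0.5, 0.1, 0.3]
gripper_width: 0.0849
grip_force: 0.0
clock: 6.88
tcp_pos: [0.6104, 0.2827, 0.113]
orientation: [-0.442, -3.11, 0.001]
contact_force: [0.7, 0.6, -1.1]
gripper_width: 0.0851
grip_force: 0.0
tcp [0.6106 0.2818 0.1134] yaw y 1.2866802198358047 tilt [-0.0003 -0.0002] tool delta [-0.0002  0.0008  0.0949] t 6.975 [ 0.2569  0.7005  1.1115 -0.0002  1.3299 -1.0298]
(array([0.5536, 0.061 ]), np.float64(0.49672449774499033), 233)
(array([0.5492, 0.0571]), np.float64(0.33996955531860107), 184)
0.0455 45 [0.5518 0.0641 0.0555] [0.5455 0.0586 0.0463] [0.5597 0.0675 0.0658]
0.067 24 [0.5517 0.0608 0.0706] [0.5459 0.0543 0.0672] [0.5578 0.0671 0.0728]
```

View pics/side3.png

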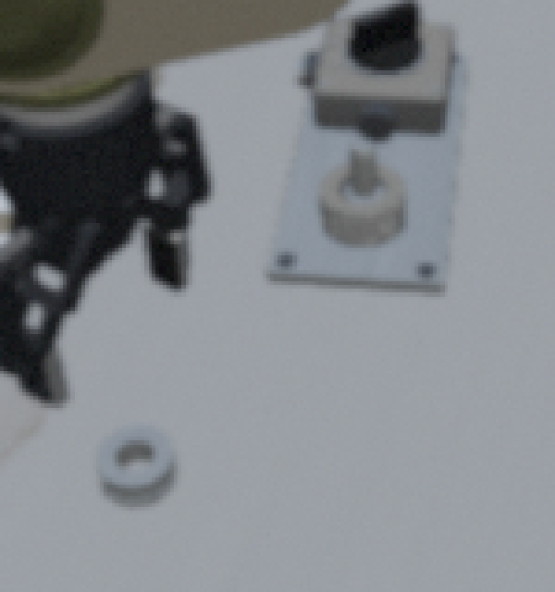

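Side view: the ring lies flat on the plate with the spine through it, around crop (362,205). The collar at (137,465) has the open fingers above it.

```bash
python3 -c "
from cell import arm, viewer, ticket, status;print(arm.tips_ahead)"; echo '[[[0, 0, 0], [0, 0.0005, 0.04], 0.085], [[0, 0, 0], [0, 0, 0.04], 0.085], [[0, 0, 0], [0, 0, 0.012], 0.085], [[0, 0, 0], [0, 0, 0], 0.06]]' > next.json && python3 nudge.py next.json 40;  echo '[[[0, 0, 0], [0, 0, 0], 0.036], [[0, 0, 0], [0, 0, 0], 0.036], [[0, 0, 0], [0, 0, 0], 0.036], [[0, 0, 0], [0, 0, 0], 0.036], [[0, 0, 0], [0, 0, 0], 0.036]]' > next.json && python3 nudge.py next.json 45
```

```text
0.014
clock: 7.48
tcp_pos: [0.6111, 0.2829, 0.0217]
orientation: [-0.444, -3.11, 0.0]
contact_force: [0.0, 0.1, -0.2]
gripper_width: 0.0691
grip_force: 0.0
clock: 8.1
tcp_pos: [0.6117, 0.2837, 0.0235]
orientation: [0.442, 3.107, 0.002]
contact_force: [-0.8, -1.1, 6.2]
gripper_width: 0.0393
grip_force: 45.7
```

```bash
echo '[[[0, 0, 0], [0, 0, -0.05], 0.036], [[0, 0, 0], [0, 0, -0.042], 0.036], [[0, 0, 0], [-0.0006, -0.058, 0], 0.036], [[0, 0, 0], [-0.0006, -0.058, 0], 0.036]]' > next.json && python3 nudge.py next.json ;  echo '[[[0, 0, 0], [-0.0006, -0.058, 0], 0.036], [[0, 0, 0], [-0.0006, -0.058, 0], 0.036], [[0, 0, 0], [0, 0, 0], 0.036], [[0, 0, 0], [0, 0, 0], 0.036]]' > next.json && python3 nudge.py next.json
python3 - <<'E'
from m import *
from cell import arm, viewer, ticket, status
c=viewer.camera("side"); np.savez("side4.npz",**c)
delta([.549,.0595,.1])
w=cloud(c)
q=w[150:200,300:340].reshape(-1,3);q=q[(q[:,1]<.1)&(q[:,1]>.02)&(q[:,2]>.08)&(q[:,2]<.14)]
print(np.histogram(q[:,2],bins=np.arange(.08,.14,.003)))
for zt in (.108,.110,.112):print(zt,annulus(c,np.s_[155:200,311:340],zt,.0105,.021,.003,[.552,.061]))
cv2.imwrite("pics/side4.png",cv2.resize(c["image"][140:230,275:365],None,fx=6,fy=6,interpolation=3))
E
```

```text
clock: 8.6
tcp_pos: [0.5792, 0.1709, 0.1146]
orientation: [0.44, 3.108, 0.001]
contact_force: [1.5, -0.6, -2.2]
gripper_width: 0.0396
grip_force: 46.3
clock: 9.1
tcp_pos: [0.5487, 0.0603, 0.114]
orientation: [0.443, 3.109, 0.001]
contact_force: [0.0, -0.0, -0.7]
gripper_width: 0.0396
grip_force: 46.3
tcp [0.5487 0.0608 0.1138] yaw y 1.288779790569237 tilt [0.0011 0.0002] tool delta [-0.0007 -0.0012  0.0138] t 9.15 [-0.1042  0.5135  1.49    0.0003  1.137  -1.3931]
(array([ 0,  0,  0,  8, 17, 24, 20, 21, 16, 63, 57, 26, 21, 21, 24, 19, 23,
       19, 13, 18]), array([0.08 , 0.083, 0.086, 0.089, 0.092, 0.095, 0.098, 0.101, 0.104,
       0.107, 0.11 , 0.113, 0.116, 0.119, 0.122, 0.125, 0.128, 0.131,
       0.134, 0.137, 0.14 ]))
0.108 (array([0.5501, 0.0633]), np.float64(0.38293512066241386), 100)
0.11 (array([0.5498, 0.062 ]), np.float64(0.38083131796990993), 106)
0.112 (array([0.5502, 0.0614]), np.float64(0.3779471957290256), 94)
```

View pics/side4.png

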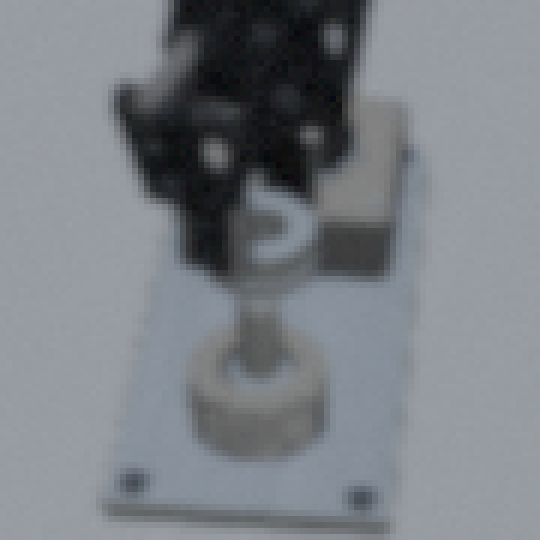

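Side view: the collar's bore is at crop (270,225) and the spine at (262,320), so the collar is about 2 to 3 mm off towards -x. I correct that while lowering.

```bash
echo '[[[0, 0, 0], [-0.0023, -0.0002, 0.008], 0.036], [[0, 0, 0], [0, 0, 0.008], 0.036], [[0, 0, 0], [0, 0, 0.004], 0.036], [[0, 0, 0], [0, 0, 0.003], 0.036], [[0, 0, 0], [0, 0, 0], 0.036]]' > next.json && python3 nudge.py next.json; echo '[[[0, 0, 0], [0, 0, 0.002], 0.036], [[0, 0, 0], [0, 0, 0.002], 0.036], [[0, 0, 0], [0, 0, 0], 0.036]]' > next.json && python3 nudge.py next.json
python3 - <<'E'
from m import *
from cell import arm, viewer, ticket, status
c=viewer.camera("side"); np.savez("side5.npz",**c)
delta([.55,.0600,.0615])
w=cloud(c)
print(annulus(c,np.s_[165:215,311:340],.0825,.0105,.021,.003,[.552,.061]))
E
```

```text
clock: 9.78
tcp_pos: [0.5506, 0.0591, 0.0903]
orientation: [0.443, 3.11, -0.0]
contact_force: [0.2, -0.8, -0.7]
gripper_width: 0.0395
grip_force: 46.3
clock: 10.15
tcp_pos: [0.5508, 0.0585, 0.0863]
orientation: [0.443, 3.109, -0.002]
contact_force: [1.3, -4.9, -1.2]
gripper_width: 0.0397
grip_force: 46.4
tcp [0.5508 0.0585 0.0864] yaw y 1.287899656986515 tilt [ 0.0008 -0.0012] tool delta [0.0012 0.0012 0.0249] t 10.2 [-0.1074  0.552   1.5149 -0.0013  1.0738 -1.3947]
(array([0.551 , 0.0606]), np.float64(0.47495909684824295), 103)
```

```bash
echo '[[[0, 0, 0], [-0.0003, -0.0012, 0.002], 0.036], [[0, 0, 0], [0, 0, 0.003], 0.036], [[0, 0, 0], [0, 0, 0.003], 0.036], [[0, 0, 0], [0, 0, 0], 0.036]]' > next.json && python3 nudge.py next.json
```

```text
clock: 10.7
tcp_pos: [0.5503, 0.058, 0.0779]
orientation: [-0.443, -3.11, -0.0]
contact_force: [-0.1, -1.5, -2.1]
gripper_width: 0.0391
grip_force: 46.2
```

```bash
echo '[[[0, 0, 0], [0, -0.0003, 0.005], 0.036], [[0, 0, 0], [0, 0, 0.005], 0.036], [[0, 0, 0], [0, 0, 0.004], 0.036], [[0, 0, 0], [0, 0, 0], 0.036]]' > next.json && python3 nudge.py next.json; echo '[[[0, 0, 0], [0, 0, 0.001], 0.036], [[0, 0, 0], [0, 0, 0.001], 0.036], [[0, 0, 0], [0, 0, 0], 0.036]]' > next.json && python3 nudge.py next.json
```

```text
clock: 11.2
tcp_pos: [0.5502, 0.0578, 0.0639]
orientation: [-0.443, -3.109, -0.0]
contact_force: [-0.6, 0.5, -1.3]
gripper_width: 0.0387
grip_force: 46.3
clock: 11.58
tcp_pos: [0.5504, 0.0577, 0.0623]
orientation: [0.443, 3.11, 0.0]
contact_force: [-0.5, 0.0, -0.9]
gripper_width: 0.0393
grip_force: 46.3
```

```bash
echo '[[[0, 0, 0], [0, 0, 0.001], 0.036], [[0, 0, 0], [0, 0, 0.001], 0.036], [[0, 0, 0], [0, 0, 0], 0.036]]' > next.json && python3 nudge.py next.json
```

```text
clock: 11.95
tcp_pos: [0.5504, 0.0577, 0.0615]
orientation: [0.442, 3.109, -0.0]
contact_force: [-3.8, -1.0, 10.1]
gripper_width: 0.0391
grip_force: 47.5
```

```bash
echo '[[[0, 0, 0], [0, 0, 0], 0.06], [[0, 0, 0], [0, 0, 0], 0.06], [[0, 0, 0], [0, 0, 0], 0.06], [[0, 0, 0], [0, 0, 0], 0.06]]' > next.json && python3 nudge.py next.json; echo '[[[0, 0, 0], [0, 0, -0.02], 0.06], [[0, 0, 0], [0, 0, -0.04], 0.06], [[0, 0, 0], [-0.0195, -0.0386, 0], 0.06], [[0, 0, 0], [-0.0195, -0.0386, 0], 0.06], [[0, 0, 0], [-0.0195, -0.0386, 0], 0.06]]' > next.json && python3 nudge.py next.json; echo '[[[0, 0, -0.183], [0, 0, 0], 0.06], [[0, 0, -0.183], [0, 0, 0], 0.06], [[0, 0, -0.183], [0, 0, 0], 0.06], [[0, 0, -0.183], [0, 0, 0], 0.06], [[0, 0, -0.183], [0, 0, 0], 0.06]]' > next.json && python3 nudge.py next.json; echo '[[[0, 0, -0.183], [0, 0, 0], 0.06], [[0, 0, 0], [0, 0, 0], 0.06], [[0, 0, 0], [0, 0, 0], 0.06]]' > next.json && python3 nudge.py next.json
python3 - <<'E'
from m import *
from cell import arm, viewer, ticket, status
c=viewer.camera("side"); np.savez("side6.npz",**c)
delta([.5741,-.0698,.079])
print(annulus(c,np.s_[180:230,300:340],.0575,.0105,.021,.003,[.552,.061]))
print(annulus(c,np.s_[180:230,300:340],.0375,.021,.028,.003,[.552,.061]))
w=cloud(c)[130:180,300:345].reshape(-1,3);p=w[(w[:,2]>.07)&(w[:,2]<.088)&(w[:,1]>-.12)&(w[:,1]<-.03)];print(len(p))
cv2.imwrite("pics/side6.png",cv2.resize(c["image"][110:230,265:385],None,fx=4.8,fy=4.8,interpolation=3))
E
```

```text
clock: 12.45
tcp_pos: [0.5504, 0.0577, 0.0602]
orientation: [-0.443, -3.11, -0.0]
contact_force: [0.8, -0.1, -0.3]
gripper_width: 0.06
grip_force: 0.0
clock: 13.08
tcp_pos: [0.5744, -0.0711, 0.1204]
orientation: [0.442, 3.11, -0.0]
contact_force: [-0.2, -0.4, -0.3]
gripper_width: 0.0602
grip_force: 0.0
clock: 13.7
tcp_pos: [0.5742, -0.0698, 0.1202]
orientation: [0.986, -2.983, -0.0]
contact_force: [-0.0, 0.2, -0.2]
gripper_width: 0.0598
grip_force: 0.0
clock: 14.08
tcp_pos: [0.5742, -0.0698, 0.1203]
orientation: [1.24, -2.886, -0.0]
contact_force: [-0.1, 0.3, 0.0]
gripper_width: 0.0599
grip_force: 0.0
tcp [ 0.5742 -0.0698  0.1203] yaw y 2.3831224066320704 tilt [-0.0001  0.    ] tool delta [0.0001 0.0001 0.0413] t 14.125 [-0.3255  0.5454  1.4045 -0.      1.1918 -2.7087]
(array([0.5526, 0.0596]), np.float64(0.4338920127136759), 131)
(array([0.5536, 0.0594]), np.float64(0.1600600272004035), 115)
126
```

View pics/side6.png

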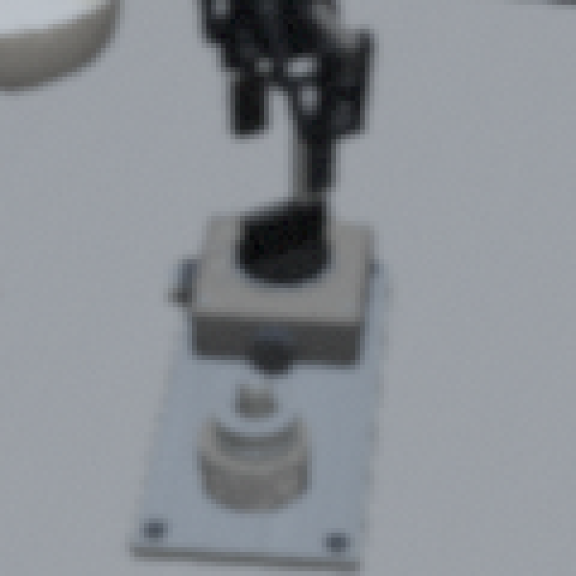

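Side view: the collar is seated on the ring with the spine tip through it at crop (255,400). The open fingers straddle the dial bar at (285,235).

```bash
echo '[[[0, 0, 0], [0, 0, 0.02], 0.06], [[0, 0, 0], [0, 0, 0.015], 0.06], [[0, 0, 0], [0, 0, 0.005], 0.06], [[0, 0, 0], [0, 0, 0], 0.06]]' > next.json && python3 nudge.py next.json; echo '[[[0, 0, 0], [0, 0, 0], 0.005], [[0, 0, 0], [0, 0, 0], 0.005], [[0, 0, 0], [0, 0, 0], 0.005], [[0, 0, 0], [0, 0, 0], 0.005], [[0, 0, 0], [0, 0, 0], 0.005]]' > next.json && python3 nudge.py next.json 60; echo '[[[0, 0, 0], [0, 0, 0], 0.005], [[0, 0, 0], [0, 0, 0], 0.005], [[0, 0, 0], [0, 0, 0], 0.005]]' > next.json && python3 nudge.py next.json; python3 -c "
from cell import arm, viewer, ticket, status;s=status.sense();print(s['ft_torque'],s['joint_pos'])"
```

```text
clock: 14.62
tcp_pos: [0.5742, -0.0698, 0.0802]
orientation: [1.245, -2.884, -0.0]
contact_force: [-0.2, 0.3, 0.4]
gripper_width: 0.06
grip_force: 0.0
clock: 15.25
tcp_pos: [0.5747, -0.0701, 0.0809]
orientation: [-1.245, 2.883, -0.002]
contact_force: [0.3, -1.8, 6.1]
gripper_width: 0.0115
grip_force: 61.7
clock: 15.62
tcp_pos: [0.5747, -0.0701, 0.0809]
orientation: [-1.245, 2.883, -0.002]
contact_force: [1.0, -2.5, 6.0]
gripper_width: 0.0117
grip_force: 61.7
[-0.26744827 -0.02336444  0.0356517 ] [-3.25761454e-01  5.93799428e-01  1.44752308e+00 -2.25904669e-04
  1.09866060e+00 -2.71153672e+00]
```

```bash
echo '[[[0, 0, 0.1], [0, 0, -0.001], 0.005], [[0, 0, 0.1], [0, 0, 0], 0.005], [[0, 0, 0.1], [0, 0, 0], 0.005], [[0, 0, 0.1], [0, 0, 0], 0.005], [[0, 0, 0], [0, 0, 0], 0.005]]' > next.json && python3 nudge.py next.json 70; python3 -c "
from m import *;delta([.5742,-.0698,.08]);from cell import arm, viewer, ticket, status;print(status.sense()['ft_torque'])"
```

```text
clock: 16.25
tcp_pos: [0.575, -0.0705, 0.081]
orientation: [-0.646, 3.073, -0.003]
contact_force: [5.1, -3.5, -3.2]
gripper_width: 0.0113
grip_force: 69.3
tcp [ 0.575  -0.0705  0.081 ] yaw y 1.984944997276965 tilt [ 0.0017 -0.0013] tool delta [0.0004 0.001  0.001 ] t 16.25 [-0.326   0.5941  1.4466 -0.0008  1.099  -2.3106]
[-0.6586 -0.7354  0.1564]
```

```bash
echo '[[[0, 0, 0.1], [0, 0, 0], 0.005], [[0, 0, 0.1], [0, 0, 0], 0.005], [[0, 0, 0.1], [0, 0, 0], 0.005], [[0, 0, 0.1], [0, 0, 0], 0.005], [[0, 0, 0.1], [0, 0, 0], 0.005]]' > next.json && python3 nudge.py next.json; echo '[[[0, 0, 0.1], [0, 0, 0], 0.005], [[0, 0, 0.1], [0, 0, 0], 0.005], [[0, 0, 0.1], [0, 0, 0], 0.005], [[0, 0, 0.07], [0, 0, 0], 0.005], [[0, 0, 0], [0, 0, 0], 0.005]]' > next.json && python3 nudge.py next.json;python3 - <<'E'
from m import *
from cell import arm, viewer, ticket, status
delta([.5742,-.0698,.08]);print(status.sense()['ft_torque'])
c=viewer.camera("side");t=viewer.camera("top")
np.savez("side7.npz",**c);np.savez("top7.npz",**t)
cv2.imwrite("pics/both7.png",np.hstack([cv2.resize(im[v-30:v+30,u-30:u+30],None,fx=6.6,fy=6.6,interpolation=3) for im,u,v in((t["image"],350,200),(c["image"],323,160))]))
E
```

```text
clock: 16.88
tcp_pos: [0.5751, -0.0712, 0.081]
orientation: [0.138, 3.136, -0.004]
contact_force: [5.5, -9.4, -4.3]
gripper_width: 0.0111
grip_force: 69.1
clock: 17.5
tcp_pos: [0.575, -0.0717, 0.081]
orientation: [0.709, 3.058, -0.005]
contact_force: [4.4, -10.8, -4.2]
gripper_width: 0.0115
grip_force: 69.1
tcp [ 0.575  -0.0717  0.081 ] yaw y 1.1152488997071615 tilt [ 0.0017 -0.0034] tool delta [0.0016 0.0014 0.001 ] t 17.5 [-0.3272  0.5942  1.4462 -0.0029  1.0984 -1.4411]
[-1.6691 -0.6238  0.2074]
```

View pics/both7.png

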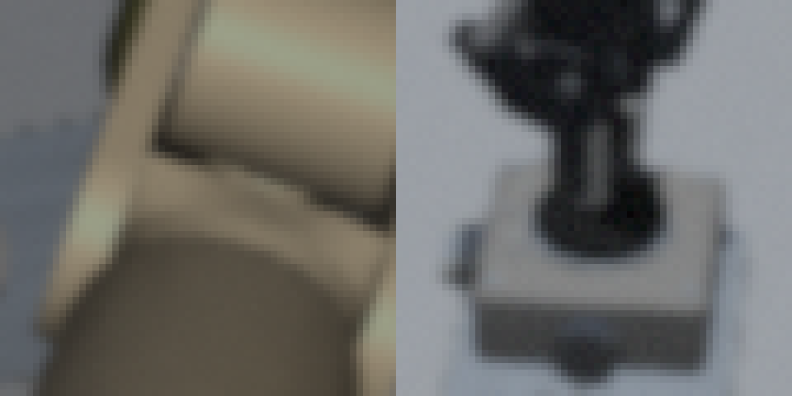

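The top view is hidden by the wrist. The right-hand side view shows the fingers closed on the bar over the dial at (600,190), with the bar now turned. I add a small margin past the click, relieve the side push and settle.

```bash
echo '[[[0, 0, 0.03], [-0.0007, -0.0008, 0], 0.005], [[0, 0, 0], [0, 0, 0], 0.005], [[0, 0, 0], [0, 0, 0], 0.005], [[0, 0, 0], [0, 0, 0], 0.005], [[0, 0, 0], [0, 0, 0], 0.005]]' > next.json && python3 nudge.py next.json; echo '[[[0, 0, 0], [0, 0, 0], 0.005], [[0, 0, 0], [0, 0, 0], 0.005], [[0, 0, 0], [0, 0, 0], 0.005], [[0, 0, 0], [0, 0, 0], 0.005], [[0, 0, 0], [0, 0, 0], 0.005]]' > next.json && python3 nudge.py next.json
python3 - <<'E'
from m import *
from cell import arm, viewer, ticket, status
delta([.5742,-.0698,.08]);print(status.sense()['ft_torque'])
c=viewer.camera("side")
print(annulus(c,np.s_[180:230,300:340],.0575,.0105,.021,.003,[.552,.061]),annulus(c,np.s_[180:230,300:340],.0375,.021,.028,.003,[.552,.061]))
# bar between/below the pads: dark points above the flange
w=cloud(c);m=(c["image"].sum(2)<150)&(w[...,2]>.064)&(w[...,2]<.083)&(np.hypot(w[...,0]-.577,w[...,1]+.068)<.032)
q=(w[m][:,:2]*1000).astype(np.float32);print(len(q),cv2.fitLine(q,2,0,.01,.01).ravel(),cv2.minAreaRect(q))
E
```

```text
clock: 18.23
tcp_pos: [0.575, -0.0719, 0.081]
orientation: [0.753, 3.048, -0.002]
contact_force: [3.3, -6.5, -1.8]
gripper_width: 0.0112
grip_force: 69.3
clock: 18.85
tcp_pos: [0.575, -0.0719, 0.081]
orientation: [0.753, 3.048, -0.002]
contact_force: [3.2, -6.1, -3.2]
gripper_width: 0.0111
grip_force: 69.3
tcp [ 0.575  -0.0719  0.081 ] yaw y 1.0861627469081923 tilt [ 0.0011 -0.0018] tool delta [0.0017 0.0015 0.001 ] t 18.85 [-0.328   0.5945  1.4456 -0.0015  1.0999 -1.4134]
[-0.9781 -0.5812  0.2385]
(array([0.5519, 0.0601]), np.float64(0.39068934996220295), 133) (array([0.5536, 0.0595]), np.float64(0.1813398480089162), 117)
62 [  1.       0.001  565.5385 -56.5739] ((571.0446166992188, -60.444766998291016), (36.05218505859375, 22.765596389770508), 5.64906120300293)
```

```bash
python3 -c "
from cell import arm, viewer, ticket, status;print(ticket.close_job())"
```

```text
the job is handed in; nothing more can be done
None
```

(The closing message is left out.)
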